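# U-bolt over the filling tube

## Task

Clamp the steel tube to its stand: take the middle-sized of the three U-bolts, which suits the stand, and lower it astride the tube so that both legs go down through the two holes in the plate, holding it until the legs are in. Let go once it sits fully down on the tube, and leave the other two U-bolts standing in their troughs.

Things in the scene. Friction and masses are not known exactly. Their poses are not given: they have to be found in the camera images.
- ubolt: Middle of three steel U-bolts: 10 mm bar, legs 66 mm between centres. Origin midway between leg tips (lowest points); x leg to leg, z up. Above it: level crown underside 75 mm, top 85; then a black grip tab, 30 mm along x, 10 thick along y (pinch here), top 116. About 180 g. Stands upright in a fixed white trough 34 mm high (groove 13 wide, floor 6 above table, along the U).
- plate_centre (a point): Centre of top face of the fixed tube stand's plate (128 x 70 x 8 mm, 70 above table, open below). Holes through it 33 mm either side along x, 26 (x) by 30 (y) mm. A fixed tube, 34 mm diameter, 176 long, flanges 48, lies along y over this point between the holes, top 40 mm above it. Fitted: U-bolt x along this x (either way), crown on tube, leg tips 35 mm below this point.
- ubolt_small: The smallest U-bolt, to be left alone: like ubolt in build, height and axes, but legs 36 mm between centres, too narrow for the tube. Stands in its own white trough, 134 x 46 mm like the others.
- ubolt_wide: The widest U-bolt, to be left alone: like ubolt in build, height and axes, but legs 100 mm between centres, too wide for the holes. Stands in its own white trough, like the others.
Things that resemble listed ones, but are neither listed nor needed, are in the scene too. There is more than one size of the part that bears plate_centre; the job needs the larger.

How it is judged:
By the outcome, as a careful person would: the job done as asked, in the order asked, and still so for the second after the job is handed in, with the robot touching nothing.
It also fails if it takes over 40 s, if anything falls off the work surface, if the arm or the gripper's body presses on something with over 40 N, if the wrist force passes 120 N, or if a joint passes its speed limit or range.

## Robot

A 6-joint arm with a two-finger parallel gripper is mounted at the origin on the work surface. World frame = base frame: x ahead of the robot, y to its left, z up, the work surface at z = 0. Lengths are in m, angles in rad, forces in N, time in s.
With the tool pointing down it reaches from about 0.425 to 0.95 m from the base axis. Payload 14.7 kg.
Tool frame: the origin (TCP) lies at the very end of the fingers, on their centre line; the grasp point (between the pads) lies 19 mm behind it (env.pinch_z is the distance from the TCP to the grasp point, in m); z points along the fingers, y is the line along which they close (so a half turn about z gives the same grasp; the last joint's range is limited). The gripper opens to 85 mm and grips with 20 to 120 N. Pads are 22 mm wide; open, the fingers measure 114 mm over their backs; the gripper's body (76 mm by 85 mm) begins 54 mm behind the grasp point. The pads swing forward as they close: fully open they stand 13 mm farther back than shut.
Start: joints at [-1.194, 0.48, 1.596, -0, 1.065, -0.047], TCP at [0.267, -0.592, 0.231] pointing down, gripper open.
Joint ranges: [-2.75, 2.75], [-0.82, 2.05], [0.23, 2.67], [-1.56, 4.7], [0.09, 2.69], [-2.92, 2.92]. Speed limits (rad/s): [1.89, 1.89, 2.39, 3.01, 3.01, 3.01].

## Interface

Orientations are given as a unit quaternion [w, x, y, z].
In Python, from workcell import telemetry, vision, order, env gives the robot as it stands.
- The arm moves only by the tool send_rows, never from a script. Its argument "moves" is a list that holds one entry, the list of rows, each a list of 7 numbers: the shift along the world's x, y, z in cm, then the turn, a rotation vector about the world's x, y, z in degrees, then the opening, from 0 (shut) to 1 (fully open). A call has 1 to 12 rows; each row is the pose to reach, as a shift and turn from the pose commanded when the call began; what a row does not reach only later rows make up. A row lasts 1/12 s, in which the tool goes at most 41.7 mm and 7.16 degrees, less where a joint would pass 70% of its speed; a pose out of reach is approached as far as the arm can. A call with a gripper value outside its range is refused whole. The fingers move at their own pace and stop on an object; "force" is the grip in N (left out, the last holds). Time passes only in rows, so rows that repeat a pose let the fingers close. It gives the time, the measured TCP pose, the force, the opening and the grip force at its end, in the units of the state.
- telemetry.read_state(): the state, without advancing time (a new reading comes with each control period).
- vision.get_image(name): name is "scene" or "top" or "wrist"; returns a dict with "image" (480x640x3 uint8, red, green, blue), "fx", "fy", "cx", "cy" (pixels), "R" (3x3) and "t" (3): a world point X has camera coordinates R X + t. Camera axes: x right, y down, z forward; pixel columns grow to the right and rows downward; lengths in m; the calibration is good to about 2 mm. The wrist camera is an equidistant fisheye: a pixel r from the principal point sees the ray r / f radians off the axis. A picture is of the moment at which its call begins. There is no depth.
- order.sign_off(): hands the job in; it is judged then, once.
The state is a dict: "time": time; "joint_positions": joint angles; "qd": joint speeds; "tau": joint torques, N m; "ee_pos": TCP position; "ee_rot": TCP orientation; "wrist_force": force on the tool from outside, world axes, zero at the start; "wrist_torque": the same for the moment, N m; "grip_width": finger opening in m; "finger_force": force on a finger pad.
Only numpy, scipy, OpenCV 4.12 (cv2) and the standard library are available. Lean on these libraries where they do the work, as an engineer would, in place of code of your own. Each camera call takes 0.05 s, during which the arm holds its last target. There are 200 camera calls.

## Working session

There is one attempt and no reset: what is moved stays moved. The work goes in short steps, Python scripts to look and compute and a tool call to move; the robot and the scene stay as the last step left them, time stands still between calls to the robot, and variables do not carry over. Pictures are saved under pics/ and viewed, at most 10 in all, crops included, and the job is handed in when it is done.

Besides the shell and the picture viewer there is one more tool, called after "Emit:" as a command line: name --argument value ..., lists and objects as JSON in quotes. send_rows: Moves the arm, as the interface text tells. Its arguments: {"type":"object","properties":{"moves":{"type":"array"},"force":{"type":"number"}},"required":["moves"]}

```bash
mkdir -p pics; cat > h.py <<'E'
from workcell import telemetry, vision, order, env
import numpy as np, cv2
def grab(n):
    d=vision.get_image(n); cv2.imwrite(f'pics/{n}_{int(telemetry.read_state()["time"]*1000)}.png',d['image'][:,:,::-1]); return d
def ray(d,u,v):
    x=np.array([(u-d['cx'])/d['fx'],(v-d['cy'])/d['fy'],1.])
    R=np.array(d['R']);return -R.T@np.array(d['t']),R.T@x
def onz(d,u,v,z):
    o,r=ray(d,u,v);return o+r*(z-o[2])/r[2]
def proj(d,X):
    c=np.array(d['R'])@np.array(X)+np.array(d['t']);return d['fx']*c[0]/c[2]+d['cx'],d['fy']*c[1]/c[2]+d['cy']
E
python3 - <<'E'
from h import *
import pickle
D={n:grab(n) for n in('top','scene')}
pickle.dump(D,open('D.pkl','wb'))
for n in D: print(n,D[n]['fx'],D[n]['cx'],D[n]['cy'],np.round(D[n]['R'],3).tolist(),np.round(D[n]['t'],3))
print(telemetry.read_state(),env.pinch_z)
E
ls pics
```

```text
top 515.5657002990505 315.9572290050253 244.46561889321282 [[-0.016, -1.0, 0.008], [-0.998, 0.015, -0.067], [0.067, -0.009, -0.998]] [0.014 0.447 1.057]
scene 576.1027369956106 312.8243323324435 242.56959233314544 [[-0.831, 0.556, 0.016], [0.4, 0.618, -0.677], [-0.386, -0.556, -0.736]] [ 0.356 -0.151  1.347]
{'time': 0.1, 'joint_positions': array([-1.19357197e+00,  4.80776341e-01,  1.59681681e+00,  2.48539783e-06,
        1.06510936e+00, -4.66169633e-02]), 'qd': array([-7.04711201e-04, -1.43818803e-03, -5.77625358e-04, -4.15147051e-05,
        7.16549944e-04,  7.34163387e-04]), 'tau': array([ 2.34603795e-04, -9.52256155e+01, -4.31043756e+01, -3.32860900e-04,
        5.30213307e-03,  1.22567982e-07]), 'ee_pos': array([ 0.26719285, -0.59212967,  0.23072967]), 'ee_rot': array([-5.47544728e-04,  9.77628706e-01,  2.10337359e-01, -9.02428448e-05]), 'wrist_force': array([-0.03497079,  0.15468015, -0.87317379]), 'wrist_torque': array([-0.05315858, -0.04873948, -0.01198425]), 'finger_force': 0.0, 'grip_width': 0.08543669769021361} 0.0187
scene_100.png
top_50.png
```

View pics/top_50.png

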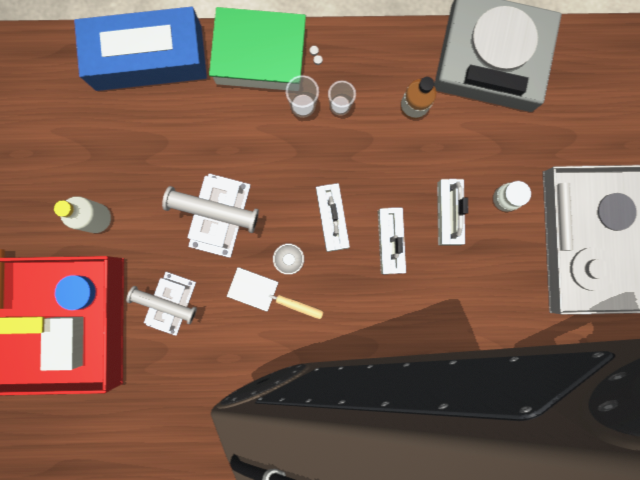

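View pics/scene_100.png

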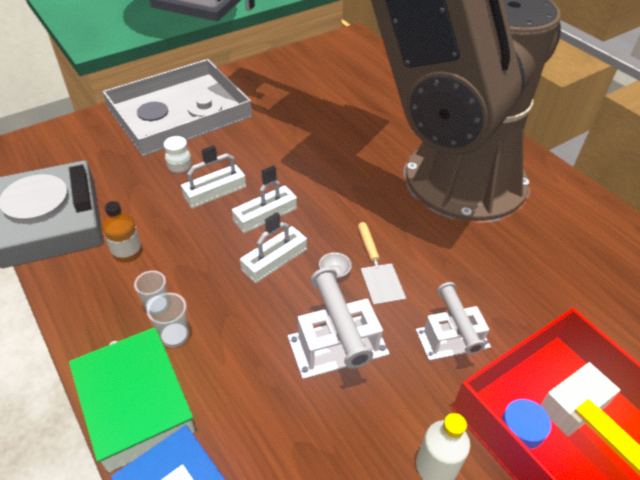

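Top view: U-bolts at (333,215), (392,240) and (453,211); large stand at (218,215), small stand at (168,303). In the scene view the U-bolts are at (273,240), (268,195) and (213,170). By leg spacing they look like middle, small and wide in that order. I'll check this in a crop.

```bash
python3 - <<'E'
import cv2,numpy as np
a=cv2.imread('pics/top_50.png');b=cv2.imread('pics/scene_100.png')
A=cv2.resize(a[165:285,315:475],None,fx=5,fy=5,interpolation=cv2.INTER_CUBIC)[:, :]
A=cv2.resize(A,(400,300));
A1=cv2.resize(a[170:262,160:260],(400,368),interpolation=cv2.INTER_CUBIC)[:300]
B=cv2.resize(b[140:280,170:320],(400,373),interpolation=cv2.INTER_CUBIC)[:300]
B1=cv2.resize(a[175:255,310:417],(400,300),interpolation=cv2.INTER_CUBIC)
cv2.imwrite('pics/c1.png',np.vstack([np.hstack([A,A1]),np.hstack([B,B1])]))
E
```

```text
(no output)
```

View pics/c1.png

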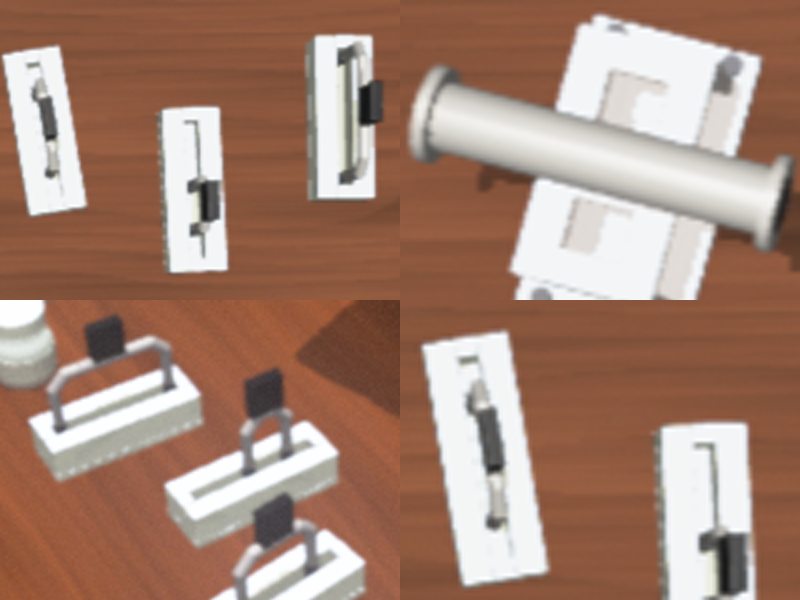

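The crop confirms it: the target is top (333,215), scene (273,240), with a leg spacing about half the trough length. The others are narrower (392,240) and wider (453,211). The larger stand is at (212,210). Next I measure.

```bash
python3 - <<'E'
from h import *
import pickle
D=pickle.load(open('D.pkl','rb'))
t,s=D['top'],D['scene']
def blobs(d,lo,hi,box,amin):
    x0,y0,x1,y1=box;hsv=cv2.cvtColor(d['image'],cv2.COLOR_RGB2HSV)
    m=cv2.inRange(hsv,lo,hi);k=np.zeros_like(m);k[y0:y1,x0:x1]=m[y0:y1,x0:x1]
    c,_=cv2.findContours(k,cv2.RETR_EXTERNAL,cv2.CHAIN_APPROX_NONE)
    return [q for q in c if cv2.contourArea(q)>amin]
def rectw(d,c,z):
    P=np.array([onz(d,u,v,z)[:2]for u,v in c[:,0,:].astype(float)],np.float32)
    return cv2.minAreaRect(P*1000)
print('troughs')
for d,box in((t,(310,175,475,280)),(s,(170,140,320,285))):
    for c in blobs(d,(0,0,215),(180,60,255),box,100): print(np.round(np.mean(c[:,0],0)),rectw(d,c,.034))
print('tabs')
def ctr(c):
    M=cv2.moments(c);return M['m10']/M['m00'],M['m01']/M['m00']
tt=blobs(t,(0,0,0),(180,255,75),(315,175,475,280),15);ss=blobs(s,(0,0,0),(180,255,75),(190,140,290,240),40)
for c in tt:print('t',ctr(c),cv2.boundingRect(c),rectw(t,c,.115))
for c in ss:print('s',ctr(c),cv2.boundingRect(c))
def tri(a,b):
    o1,r1=ray(t,*a);o2,r2=ray(s,*b);A=np.stack([r1,-r2],1);k=np.linalg.lstsq(A,o2-o1,rcond=None)[0]
    p,q=o1+r1*k[0],o2+r2*k[1];return (p+q)/2,np.linalg.norm(p-q)
for a in tt:
    for b in ss:
        p,e=tri(ctr(a),ctr(b))
        if e<.01:print(np.round(p,4),round(e,4))
print('stand plate')
hsv=cv2.cvtColor(t['image'],cv2.COLOR_RGB2HSV)
for c in blobs(t,(0,0,232),(180,25,255),(160,165,262,262),30): print(cv2.boundingRect(c),cv2.contourArea(c),rectw(t,c,.07))
# tube: by z=.093, sample
for uv in((165,198),(256,218)): print(uv,onz(t,*uv,.093))
E
```

```text
troughs
[393. 240.] ((452.8133544921875, -149.50894165039062), (133.3057861328125, 46.39372253417969), 1.4905773401260376)
[332. 217.] ((503.1639404296875, -27.713748931884766), (133.13124084472656, 46.411895751953125), 8.559354782104492)
[453. 211.] ((511.22479248046875, -274.8939208984375), (46.11539840698242, 132.5065460205078), 89.27137756347656)
[273. 241.] ((495.2635498046875, -43.87348937988281), (61.27510452270508, 17.105449676513672), 8.115151405334473)
[273. 251.] ((504.7706298828125, -26.686355590820312), (135.3618621826172, 47.69777297973633), 8.403765678405762)
[263. 205.] ((454.3374328613281, -148.41453552246094), (136.44338989257812, 48.32944869995117), 1.427573323249817)
[212. 175.] ((506.2325744628906, -289.3138122558594), (18.110326766967773, 93.70246124267578), 89.7117691040039)
[213. 183.] ((512.3572387695312, -273.50018310546875), (48.30775833129883, 135.22300720214844), 88.82623291015625)
[177. 144.] ((524.5743408203125, -431.5284423828125), (39.49397659301758, 35.19324493408203), 64.75365447998047)
tabs
t (396.5820105820105, 244.37566137566137) (394, 238, 5, 15
[... 545 characters left out ...]
 48.0 ((451.9898986816406, 174.19842529296875), (9.976631164550781, 58.48650360107422), 71.27788543701172)
(188, 215, 40, 40) 1005.0 ((466.9991760253906, 220.0601043701172), (73.42527770996094, 63.20343780517578), 74.11493682861328)
(169, 197, 85, 26) 274.0 ((516.6306762695312, 214.39471435546875), (172.0736846923828, 10.579912185668945), 75.03884887695312)
(241, 184, 8, 25) 39.5 ((542.5911254882812, 147.20358276367188), (7.399275302886963, 49.28508758544922), 78.41595458984375)
(200, 174, 42, 32) 634.5 ((556.273681640625, 195.30313110351562), (72.73175048828125, 49.97151565551758), 74.13526916503906)
(165, 198) [0.53692862 0.29788655 0.093     ]
(256, 218) [0.49539191 0.12238585 0.093     ]
```

```bash
python3 - <<'E'
from h import *
import pickle
D=pickle.load(open('D.pkl','rb'));t,s=D['top'],D['scene']
# middle tab
hsv=cv2.cvtColor(t['image'],cv2.COLOR_RGB2HSV)
for V in(85,100,115):
    m=cv2.inRange(hsv,(0,0,0),(180,110,V));k=0*m;k[195:232,322:346]=m[195:232,322:346]
    n,l,st,c=cv2.connectedComponentsWithStats(k)
    for i in range(1,n):
        if st[i,4]>15:print(V,st[i],c[i],onz(t,*c[i],.118))
print('scene tab',onz(s,272.7,223.4,.1065))
# tube vs wood: saturation low -> non-wood mask, flange ends
nw=cv2.inRange(hsv,(0,0,60),(180,75,255));k=0*nw;k[160:270,155:270]=nw[160:270,155:270]
n,l,st,c=cv2.connectedComponentsWithStats(k);i=1+np.argmax(st[1:,4]);k=(l==i).astype(np.uint8)
P=np.array([onz(t,u,v,.093)[:2] for v,u in np.argwhere(k)])
yx=np.array([np.cos(np.radians(75)),np.sin(np.radians(75))]);xx=np.array([yx[1],-yx[0]])
a=P@yx;b=P@xx
print('along',a.min(),a.max(),(a.max()+a.min())/2)
for sl in((a<a.min()+.03),(a>a.max()-.03)):
    print('flange cross',b[sl].min(),b[sl].max(),(b[sl].min()+b[sl].max())/2)
P7=np.array([onz(t,u,v,.07)[:2] for v,u in np.argwhere(k)]);a7=P7@yx;b7=P7@xx;A=a.mean()
print('plate/base across x at .07',b7.min(),b7.max(),'at base', [f(np.array([onz(t,u,v,.003)[:2]@xx for v,u in np.argwhere(k)])) for f in(np.min,np.max)])
for m in(.5,):
    q=onz(s,327,275,.093),onz(s,357,355,.093);print('scene ends',q)
for d,nm,bx in((t,'t',(155,160,270,270)),(s,'s',(280,255,400,385))):
    x0,y0,x1,y1=bx;cv2.imwrite(f'pics/z{nm}.png',cv2.resize(d['image'][y0:y1,x0:x1,::-1],None,fx=5,fy=5,interpolation=cv2.INTER_CUBIC)[:600])
zt,zs=cv2.imread('pics/zt.png'),cv2.imread('pics/zs.png')
o=np.zeros((600,800,3),np.uint8);o[:440,:400]=cv2.resize(zt,(400,382))[:440] if 0 else np.pad(cv2.resize(zt,(400,382)),((0,58),(0,0),(0,0)));o[:400,400:]=cv2.resize(zs,(400,400));cv2.imwrite('pics/z2.png',o[:440])
E
```

```text
100 [331 204   6  17  67] [333.74626866 212.31343284] [ 0.50096449 -0.02691228  0.118     ]
115 [328 201  10  20  80] [333.4625 211.725 ] [ 0.5020899  -0.02639713  0.118     ]
scene tab [ 0.50533474 -0.02390487  0.1065    ]
along 0.2448138740889571 0.43198302738264965 0.3383984507358034
flange cross 0.3719341409795643 0.5082237222054854 0.44007893159252487
flange cross 0.41945311614012315 0.46699732697508467 0.4432252215576039
plate/base across x at .07 0.36030344703959416 0.5136345908720635 at base [np.float64(0.3604324582955866), np.float64(0.5238931568395725)]
scene ends (array([0.48432021, 0.12639902, 0.093     ]), array([0.53762757, 0.28664157, 0.093     ]))
```

View pics/zt.png

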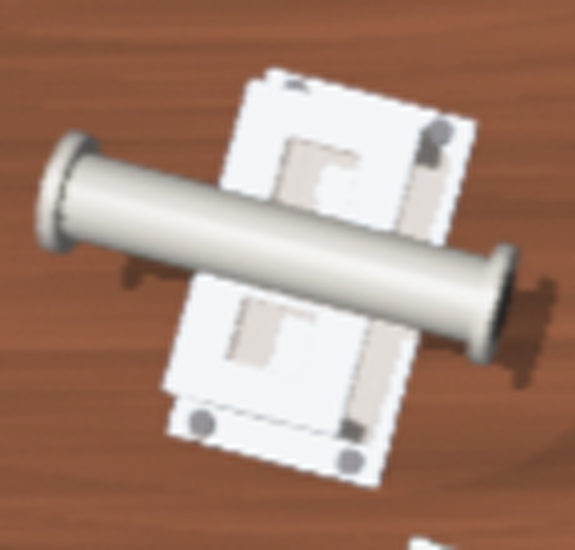

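The zoomed top view shows the large stand. Plate corners are at zoom (248,80), (163,390) and (345,437), and the tube runs from (55,190) to (497,303). The holes lie on both sides of the tube.

```bash
python3 - <<'E'
from h import *
import pickle
D=pickle.load(open('D.pkl','rb'));t,s=D['top'],D['scene']
z=lambda u,v,h:onz(t,155+(u-2)/5,160+(v-2)/5,h)[:2]
TL,BL,BR=z(248,80,.07),z(163,390,.07),z(345,437,.07)
print('plate centre',(TL+BR)/2,'sizes',np.linalg.norm(TL-BL),np.linalg.norm(BR-BL),'x dir',np.degrees(np.arctan2(*(TL-BL)[::-1])),'y dir',np.degrees(np.arctan2(*(BL-BR)[::-1])))
a,b=z(55,190,.093),z(497,303,.093);print('tube',(a+b)/2,np.linalg.norm(a-b),np.degrees(np.arctan2(*(a-b)[::-1])))
# tube edges
for (p,q) in (((100,155),(70,230)),((480,257),(470,330))):
    p,q=z(*p,.093),z(*q,.093);print('mid',(p+q)/2,np.linalg.norm(p-q))
for r in ((290,138),(357,155),(245,298),(315,315),(228,358)):print('hole',z(*r,.07))
E
```

```text
plate centre [0.51306641 0.20796399] sizes 0.12753093575744018 0.07415327185541806 x dir -15.268254340239174 y dir 74.62990631985716
tube [0.51443426 0.21150538] 0.17668590349654736 74.73603493948846
mid [0.5365621  0.28514584] 0.031280658945780436
mid [0.4950078  0.13473755] 0.02859506116803765
hole [0.56090009 0.21032573]
hole [0.55370764 0.18381873]
hole [0.49733928 0.22822306]
hole [0.49017501 0.20064465]
hole [0.47364707 0.23494367]
```

Cross-checks agree: plate 127.5 mm long, tube 177 mm, and the hole edges fall at ±20 and ±46 mm. So plate centre ≈ (0.5135, 0.209) with x at −15.3°. The U-bolt tab is at ≈ (0.503, −0.0265) with x at 8.5°.
Candidates in the top view were U-bolts at (333,215), (392,240) and (453,211), and stands at (218,215) and (168,303). I chose (333,215) and (218,215). Moving above the tab.

Emit:
send_rows --moves '[[[12,28,0,0,0,-8,0.7],[23.6,56.5,0,0,0,-15.8,0.7],[23.6,56.5,0,0,0,-15.8,0.7],[23.6,56.5,0,0,0,-15.8,0.7],[23.6,56.5,0,0,0,-15.8,0.7],[23.6,56.5,0,0,0,-15.8,0.7],[23.6,56.5,0,0,0,-15.8,0.7],[23.6,56.5,0,0,0,-15.8,0.7],[23.6,56.5,0,0,0,-15.8,0.7],[23.6,56.5,0,0,0,-15.8,0.7],[23.6,56.5,0,0,0,-15.8,0.7],[23.6,56.5,0,0,0,-15.8,0.7]]]'

```text
time: 1.1
ee_pos: [0.4602, -0.1293, 0.2313]
ee_rot: [0.0, 0.997, 0.074, -0.0]
wrist_force: [1.0, -0.2, 0.7]
grip_width: 0.0598
finger_force: 0.0
```

Emit:
send_rows --moves '[[[0,0,0,0,0,0,0.7],[0,0,0,0,0,0,0.7],[0,0,0,0,0,0,0.7]]]'

```text
time: 1.35
ee_pos: [0.4599, -0.1312, 0.2311]
ee_rot: [0.0, 0.997, 0.075, -0.0]
wrist_force: [0.1, -1.2, -0.2]
grip_width: 0.0599
finger_force: 0.0
```

Emit:
send_rows --moves '[[[4.3,10.5,0,0,0,0,0.7],[4.3,10.5,0,0,0,0,0.7],[4.3,10.5,0,0,0,0,0.7],[4.3,10.5,0,0,0,0,0.7],[4.3,10.5,-4,0,0,0,0.7],[4.3,10.5,-4,0,0,0,0.7],[4.3,10.5,-4,0,0,0,0.7],[4.3,10.5,-4,0,0,0,0.7]]]'

```text
time: 2.02
ee_pos: [0.5031, -0.0275, 0.1921]
ee_rot: [0.0, 0.997, 0.073, -0.0]
wrist_force: [-0.7, 0.6, 1.1]
grip_width: 0.0599
finger_force: 0.0
```

```bash
python3 - <<'E'
from h import *
import pickle
d=grab('wrist');pickle.dump(d,open('W.pkl','wb'));s=telemetry.read_state();print(s['time'],s['ee_pos'],s['ee_rot']);cv2.imwrite('pics/w1.png',d['image'][:,:,::-1])
print(d['fx'],d['cx'],d['cy'],np.round(d['R'],3).tolist(),-np.array(d['R']).T@d['t'])
E
```

```text
2.0667 [ 0.50351179 -0.02741842  0.1925386 ] [1.23734465e-04 9.97323623e-01 7.31117310e-02 5.00625550e-04]
371.64829954431775 324.4115980257439 238.29166196568866 [[0.145, -0.989, -0.0], [-0.953, -0.14, 0.268], [-0.265, -0.039, -0.964]] [ 0.56943747 -0.01886162  0.33526659]
```

View pics/w1.png

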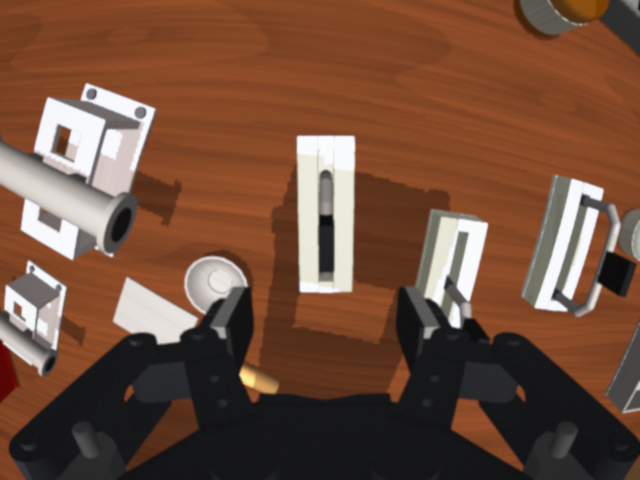

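The tab is at (326,246), midway between the fingers at (247..400). Checking the position along the U.

```bash
cat >> h.py <<'E'
def wz(d,u,v,z):
    p=np.array([u-d['cx'],v-d['cy']]);r=np.linalg.norm(p);a=r/d['fx']
    R=np.array(d['R']);w=R.T@np.array([*(p/r*np.sin(a)),np.cos(a)]);o=-R.T@np.array(d['t']);return o+w*(z-o[2])/w[2]
E
python3 - <<'E'
from h import *
import pickle
d=pickle.load(open('W.pkl','rb'))
g=cv2.cvtColor(d['image'],cv2.COLOR_RGB2GRAY)
print(g[165:295:3,326].tolist())
for v in(217,225,275):
    print(v,wz(d,326,v,.122),wz(d,326,v,.091))
print('sides at 250',[wz(d,u,255,.122) for u in(320,333)])
E
```

```text
[240, 223, 72, 80, 90, 128, 132, 132, 132, 132, 133, 133, 140, 158, 162, 162, 150, 37, 14, 12, 24, 37, 37, 37, 37, 35, 36, 35, 36, 35, 35, 35, 33, 34, 34, 36, 107, 121, 121, 212, 231, 250, 245, 99]
217 [ 0.52378319 -0.02645184  0.122     ] [ 0.51714697 -0.02755513  0.091     ]
225 [ 0.51900496 -0.02715824  0.122     ] [ 0.51167419 -0.02836422  0.091     ]
275 [ 0.487798   -0.03177873  0.122     ] [ 0.47593106 -0.03365634  0.091     ]
sides at 250 [array([ 0.50007467, -0.02629897,  0.122     ]), array([ 0.50121362, -0.03406255,  0.122     ])]
```

Emit:
send_rows --moves '[[[0,-0.1,-4,0,0,0,0.7],[0,-0.1,-7,0,0,0,0.7],[0,-0.1,-9,0,0,0,0.7],[0,-0.1,-10,0,0,0,0.7],[0,-0.1,-10,0,0,0,0.4],[0,-0.1,-10,0,0,0,0],[0,-0.1,-10,0,0,0,0],[0,-0.1,-10,0,0,0,0],[0,-0.1,-10,0,0,0,0],[0,-0.1,-10,0,0,0,0],[0,-0.1,-10,0,0,0,0]]]' --force 50

```text
time: 2.98
ee_pos: [0.5042, -0.0275, 0.0929]
ee_rot: [0.0, 0.997, 0.074, 0.001]
wrist_force: [-0.7, -2.0, 9.2]
grip_width: 0.0094
finger_force: 48.8
```

Emit:
send_rows --moves '[[[0,0,1,0,0,0,0],[0,0,3,0,0,0,0],[0,0,6,0,0,0,0],[0,0,10,0,0,0,0],[0,0,13,0,0,0,0],[0,0,15,0,0,0,0],[0,0,15,0,0,0,0],[0,0,15,0,0,0,0]]]'

```text
time: 3.65
ee_pos: [0.5036, -0.0273, 0.2431]
ee_rot: [0.0, 0.997, 0.074, 0.002]
wrist_force: [-0.6, 0.8, -2.8]
grip_width: 0.0094
finger_force: 49.2
```

```bash
python3 - <<'E'
from h import *
import pickle
d=grab('scene');w=grab('wrist');t=grab('top');s=telemetry.read_state();print(s['ee_pos'],s['ee_rot'],s['grip_width'])
pickle.dump((t,d,w),open('L.pkl','wb'))
T=s['ee_pos'];u,v=map(int,proj(d,T));print(u,v)
def crop(i,u,v,r):return cv2.resize(i[max(v-r,0):v+r,max(u-r,0):u+r,::-1],(400,400),interpolation=cv2.INTER_CUBIC)
cv2.imwrite('pics/l1.png',np.hstack([crop(d['image'],u,v+15,60),crop(w['image'],325,260,130)]))
E
```

```text
[ 0.50220479 -0.02717633  0.24047002] [-1.72183766e-04  9.97262092e-01  7.39433718e-02 -8.17052037e-04] 0.00917575766435251
270 166
```

View pics/l1.png

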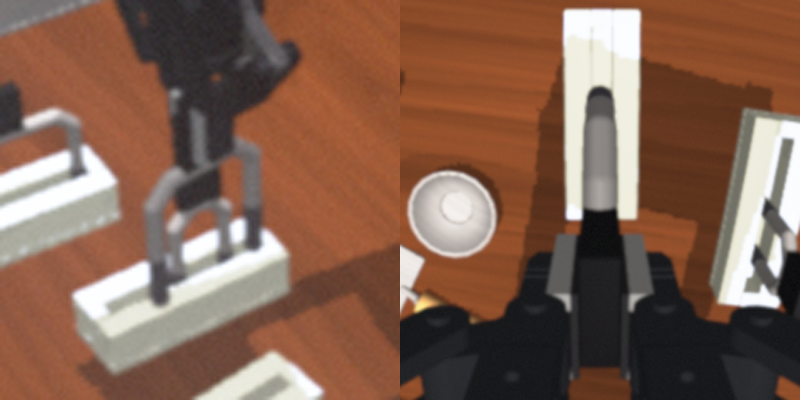

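Left crop: the U-bolt hangs upright below the fingers, clear of its trough. Right crop: the tab is centred in the pads. Carrying it over the stand.

Emit:
send_rows --moves '[[[0.1,3,0,0,0,-3,0],[0.3,6,0,0,0,-6,0],[0.4,9,0,0,0,-9,0],[0.5,12,0,0,0,-12,0],[0.6,15,0,0,0,-15,0],[0.8,18,0,0,0,-18,0],[0.9,21,0,0,0,-21,0],[1.0,23,0,0,0,-23.8,0],[1.0,23.65,0,0,0,-23.8,0],[1.0,23.65,0,0,0,-23.8,0],[1.0,23.65,0,0,0,-23.8,0],[1.0,23.65,0,0,0,-23.8,0]]]'

```text
time: 4.8
ee_pos: [0.5127, 0.2082, 0.2407]
ee_rot: [0.0, 0.991, -0.133, -0.001]
wrist_force: [0.1, -0.5, -1.2]
grip_width: 0.0091
finger_force: 49.6
```

Emit:
send_rows --moves '[[[0,0,-1,0,0,0,0],[0,0,-1,0,0,0,0],[0,0,-1,0,0,0,0]]]'

```text
time: 5.05
ee_pos: [0.5126, 0.2083, 0.2305]
ee_rot: [0.0, 0.991, -0.134, -0.001]
wrist_force: [0.1, 0.1, -2.5]
grip_width: 0.0092
finger_force: 49.4
```

```bash
python3 - <<'E'
from h import *
import pickle
d=grab('scene');w=grab('wrist');t=grab('top');
q=[telemetry.read_state()for _ in range(1)][0];print(q['ee_pos'],q['ee_rot'])
pickle.dump((t,d,w),open('P.pkl','wb'))
cv2.imwrite('pics/p1.png',np.hstack([cv2.resize(d['image'][220:400,260:420,::-1],(400,450),interpolation=cv2.INTER_CUBIC),cv2.resize(w['image'][60:420,160:480,::-1],(400,450))]))
E
```

```text
[0.51313238 0.20893482 0.23133977] [-1.76765731e-05  9.91053873e-01 -1.33462433e-01  1.38885733e-05]
```

View pics/p1.png

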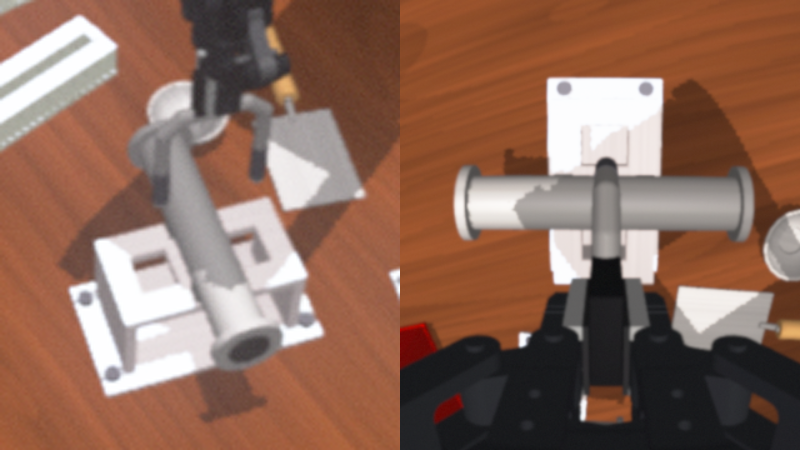

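Left: the U hangs above the tube with its legs on either side. Right (wrist): the crown at (607,230) is midway between the flanges at 455 and 753, and the bolt is square to the tube. Lowering to just above the plate.

Emit:
send_rows --moves '[[[0,0,-1.5,0,0,0,0],[0,0,-3,0,0,0,0],[0,0,-4.5,0,0,0,0],[0,0,-5.5,0,0,0,0],[0,0,-6.3,0,0,0,0],[0,0,-6.8,0,0,0,0],[0,0,-6.8,0,0,0,0],[0,0,-6.8,0,0,0,0]]]'

```text
time: 5.87
ee_pos: [0.5132, 0.2093, 0.1635]
ee_rot: [-0.0, 0.991, -0.133, 0.0]
wrist_force: [-0.2, -0.7, -1.7]
grip_width: 0.0093
finger_force: 49.5
```

```bash
python3 - <<'E'
from h import *
d=grab('scene');w=grab('wrist');q=telemetry.read_state();print(q['ee_pos'],q['ee_rot'],q['wrist_force'])
cv2.imwrite('pics/p2.png',np.hstack([cv2.resize(d['image'][240:390,270:410,::-1],(420,450),interpolation=cv2.INTER_CUBIC),cv2.resize(w['image'][110:290,250:400,::-1],(375,450))]))
E
```

```text
[0.51347779 0.20937439 0.16391596] [-2.21556451e-04  9.91077540e-01 -1.33285668e-01  4.37770578e-04] [-0.66147813 -0.61304683 -1.52138367]
```

View pics/p2.png

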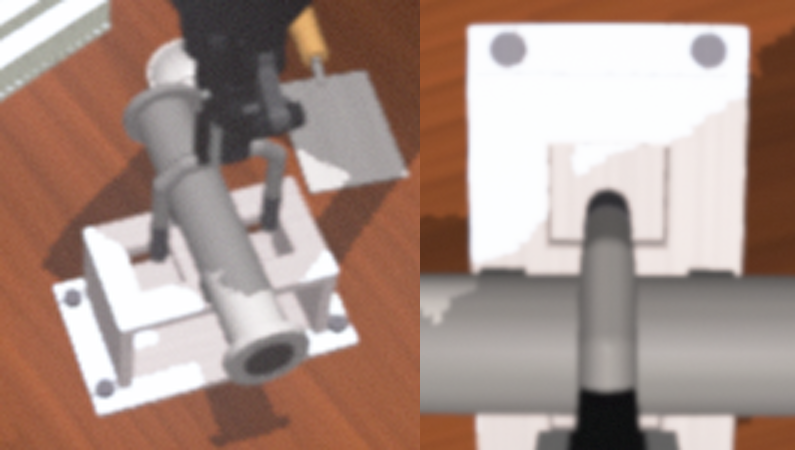

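The legs are over the holes: the leg at (607,205) is centred in the hole spanning 548–667. Lowering on.

Emit:
send_rows --moves '[[[0,0,-0.7,0,0,0,0],[0,0,-1.4,0,0,0,0],[0,0,-2.1,0,0,0,0],[0,0,-2.8,0,0,0,0],[0,0,-3.3,0,0,0,0],[0,0,-3.6,0,0,0,0],[0,0,-3.8,0,0,0,0],[0,0,-3.9,0,0,0,0],[0,0,-3.9,0,0,0,0]]]'

```text
time: 6.72
ee_pos: [0.513, 0.2092, 0.1242]
ee_rot: [0.0, 0.991, -0.133, -0.0]
wrist_force: [-0.1, -0.9, -2.3]
grip_width: 0.0094
finger_force: 49.7
```

Emit:
send_rows --moves '[[[0,0,-0.1,0,0,0,0],[0,0,-0.2,0,0,0,0],[0,0,-0.2,0,0,0,0]]]'

```text
time: 6.97
ee_pos: [0.5131, 0.2092, 0.1223]
ee_rot: [-0.0, 0.991, -0.133, 0.0]
wrist_force: [-0.5, 0.3, -2.4]
grip_width: 0.0092
finger_force: 49.7
```

Emit:
send_rows --moves '[[[0,0,-0.05,0,0,0,0],[0,0,-0.1,0,0,0,0],[0,0,-0.1,0,0,0,0]]]'

```text
time: 7.22
ee_pos: [0.5132, 0.2093, 0.1215]
ee_rot: [-0.0, 0.991, -0.133, 0.0]
wrist_force: [-0.8, -0.2, 3.6]
grip_width: 0.0094
finger_force: 50.7
```

Contact with the tube, as expected at this height. A touch more, then release.

Emit:
send_rows --moves '[[[0,0,-0.05,0,0,0,0],[0,0,-0.05,0,0,0,0],[0,0,-0.05,0,0,0,0.15],[0,0,-0.05,0,0,0,0.3],[0,0,-0.05,0,0,0,0.5],[0,0,-0.05,0,0,0,0.6],[0,0,-0.05,0,0,0,0.6],[0,0,-0.05,0,0,0,0.6]]]'

```text
time: 7.88
ee_pos: [0.513, 0.2092, 0.1207]
ee_rot: [0.0, 0.991, -0.133, -0.0]
wrist_force: [-0.4, -0.0, -1.0]
grip_width: 0.0511
finger_force: 0.0
```

Emit:
send_rows --moves '[[[0,0,1,0,0,0,0.6],[0,0,3,0,0,0,0.6],[0,0,6,0,0,0,0.6],[0,0,9,0,0,0,0.6],[0,0,12,0,0,0,0.6],[-1,-4,12,0,0,0,0.6],[-2,-8,12,0,0,0,0.6],[-3,-11,12,0,0,0,0.6],[-3,-14,12,0,0,0,0.6],[-3,-14,12,0,0,0,0.6]]]'

```text
time: 8.72
ee_pos: [0.4823, 0.0654, 0.2418]
ee_rot: [0.0, 0.991, -0.134, 0.0]
wrist_force: [0.6, 0.5, -0.0]
grip_width: 0.0515
finger_force: 0.0
```

```bash
python3 - <<'E'
from h import *
d=grab('scene');t=grab('top');q=telemetry.read_state();print(q['ee_pos'],q['wrist_force'],q['grip_width'])
cv2.imwrite('pics/f.png',np.hstack([cv2.resize(d['image'][120:400,170:420,::-1],(400,448),interpolation=cv2.INTER_CUBIC),cv2.resize(t['image'][165:277,160:260,::-1],(400,448),interpolation=cv2.INTER_CUBIC)]))
E
```

```text
[0.48317317 0.06829387 0.24163771] [-0.50760525  0.97616719  0.55380743] 0.05116593336945561
```

View pics/f.png

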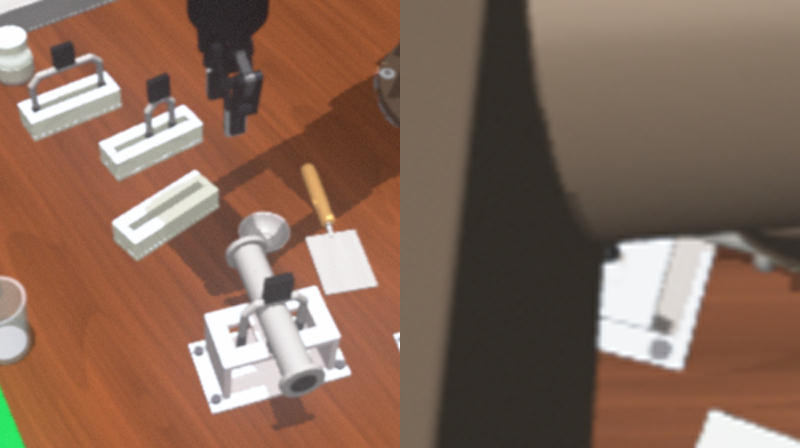

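The U-bolt sits upright astride the tube, with the tab at (278,288) and the legs in the holes. The other two are untouched in their troughs. One numeric check of the seating height, then hand in.

```bash
python3 - <<'E'
from h import *
d=grab('scene');m=cv2.inRange(cv2.cvtColor(d['image'],cv2.COLOR_RGB2HSV),(0,0,0),(180,255,75))
k=0*m;k[280:312,325:362]=m[280:312,325:362];M=cv2.moments(k,True);c=np.array([M['m10'],M['m01']])/M['m00']
e=np.array(proj(d,[.513,.209,.1355]));print(c,e,M['m00'])
if np.linalg.norm(c-e)<4: print(order.sign_off())
E
```

```text
[343.55063291 301.08227848] [342.39942372 298.92003274] 158.0
the job is handed in; nothing more can be done
None
```

The middle U-bolt is seated astride the tube with both legs through the plate holes and released; the other two still stand in their troughs, and the job is handed in.

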